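# Tip a drive enclosure up against the copy stand's viewing pane

### The job

Slide the white drive enclosure along the deck of the copy stand until it is centred between the two dark marks and square against the low stop at the back, then tip it up by its overhanging edge until its top face lies flat against the clear leaning pane, still between the marks, and hold it there for the photo for three seconds, pressing it on the pane with a light steady force of about 5 newtons and never hard. Then lower it gently, without letting it drop, to lie flat on the deck again, centred and square near the stop, and leave the stand's neighbours undisturbed.

Things in the scene. Friction and masses are not known exactly. Their poses are not given: they have to be found in the camera images.
- cradle: Fixed copy stand, turned so that its back (+x) is towards the robot and its front (-x) away from it. Origin under it on the table, z up. Grey deck, flat top at z=50 mm, from x=-40 to 100, y=-105 to 105 mm. A low metal stop 4 mm high crosses the deck, its front face at x=50 mm. Dark marks on deck and pane at y=+-50 mm. Small brackets at y=+-105 mm, x=57 mm clamp the pane's hinge.
- pane: Clear pane, 126 mm (x, down the slope) by 190 (y), 5 thick, in a 9 mm metal frame, rising near the stop and leaning over the deck away from the robot. Origin on its hinge line, in the plane of its under face, at x=57, z=57 mm of the stand; glass from x=-136 to -10 mm. z: normal away from the enclosure. A stiff clamp holds it 56 to 68 degrees from the deck, different each time.
- enclosure: White flat slab 125 (x) by 82 (y) by 16 (z) mm, 0.15-0.31 kg, paper label on top. Origin: centre of its underside, z up; +x towards the stop. Its -x end overhangs the deck's front by 35-50 mm, underside 50 mm above the table. Home against the stop and centred, its origin is at x=-12.5, y=0, z=50 mm of the stand. As it tips, its back lower edge slips 6 to 10 mm forward of the stop.
- jar: Bystander: closed glass jar, 64 mm diameter, 85 mm tall, origin at the centre of its base.
- hex_keys: Bystander: hex key set in a black holder 45 x 95 mm, about 100 mm tall with the keys, origin at the centre of its base.
- spare_drive: Bystander: blue portable drive lying on the table, 110 x 76 x 13 mm, origin at the centre of its underside.
- tiers: Fixed two-level clear acrylic tray stack, 260 x 244 mm, 115 mm tall, holding three blue drives below; origin at the centre of its base.
Things that resemble listed ones, but are neither listed nor needed, are in the scene too. There is more than one size of the enclosure; the job needs the smallest.

How it is judged (in metres and radians):
On the way:
1. the enclosure is held flat against the pane, between the marks, with a light press of about 5 N (angle between the z axis of enclosure and the z axis of pane, either way round below 0.08 rad and angle between the y axis of enclosure and the y axis of pane, either way round below 0.1 rad and y of enclosure in the frame of pane between -0.01 and 0.01 m and contact force between enclosure and pane between 2 and 9 N), for 2.5 s.
At the end, for the whole second after the job is handed in: After having been held flat on the pane (within 0.08 rad, between the marks within 10 mm, pressing on it with 2 to 9 N) for 2.5 s, the enclosure lies flat (0.05 rad) and still on the deck, within 12 mm of centre, square within 0.12 rad, its back edge within 14 mm of the stop (angle between enclosure's own z axis and vertical below 0.05 rad and angle between the y axis of enclosure and the y axis of cradle, either way round below 0.12 rad and y of enclosure in the frame of cradle between -0.012 and 0.012 m and x of enclosure in the frame of cradle between -0.0265 and -0.008 m and z of enclosure in the frame of cradle between 0.047 and 0.053 m and linear speed of enclosure below 0.01 m/s); the robot touches nothing.
It fails at once if the enclosure is pressed hard against the pane (over 25 N) (contact force between enclosure and pane above 25 N).
It fails at once if the enclosure is dropped (turns faster than 4 rad/s) (angular speed of enclosure above 4 rad/s).
It fails at once if the enclosure falls off the deck (z of enclosure in the frame of cradle below 0.03 m).
It fails at once if a neighbour is moved more than 20 mm (distance of any of jar, hex_keys, spare_drive from where it was at the start of the episode above 0.02 m).
It also fails if it takes over 72 s, if anything falls off the work surface, if the arm or the gripper's body presses on something with over 40 N, if the wrist force passes 120 N, or if a joint passes its speed limit or range.

### The arm

A 7-joint arm with a two-finger parallel gripper is mounted at the origin on the work surface. World frame = base frame: x ahead of the robot, y to its left, z up, the work surface at z = 0. Lengths are in mm, angles in rad, forces in N, time in s.
With the tool pointing down it reaches from about 400 to 875 mm from the base axis. Payload 4.4 kg.
Tool frame: the origin (TCP) lies at the very end of the fingers, on their centre line; the grasp point (between the pads) lies 19 mm behind it (ctrl.grasp_offset is the distance from the TCP to the grasp point, in mm); z points along the fingers, y is the line along which they close (so a half turn about z gives the same grasp; the last joint's range is limited). The gripper opens to 85 mm and grips with 20 to 120 N. Pads are 22 mm wide; open, the fingers measure 114 mm over their backs; the gripper's body (76 mm by 85 mm) begins 54 mm behind the grasp point. The pads swing forward as they close: fully open they stand 13 mm farther back than shut.
Start: joints at [-1.34, 0.628, 0.038, 1.517, -0.027, 0.996, -0.02], TCP at [190.076, 621.602, 231.313] pointing down, gripper open.
Joint ranges: [-3.06, 3.06], [-0.37, 2.12], [-1.25, 1.32], [0.18, 2.47], [-1.1, 4.24], [0.23, 1.98], [-2.94, 2.94]. Speed limits (rad/s): [2.57, 2.57, 3.14, 3.14, 3.14, 3.14, 3.14].

### API

Orientations are given as [roll, pitch, yaw] about the fixed x, y, z axes, in that order (R = Rz(yaw) Ry(pitch) Rx(roll)).
In Python, from cell import status, cams, ctrl gives the robot as it stands.
- The arm moves only by the tool move_arm, never from a script. Its argument "plan" is a list of rows, each a list of 3 entries, a list of its own where there are three numbers: the shift along the world's x, y, z in mm, then the turn, a rotation vector about the world's x, y, z in degrees, then the opening, from 0 (shut) to 1 (fully open). In form: [[[x, y, z], [wx, wy, wz], gripper], ...]. A call has 1 to 10 rows; each row shifts and turns the commanded pose from where the row before left it; what a row does not reach is not made up. A row lasts 1/8 s, in which the tool goes at most 62.5 mm and 10.7 degrees, less where a joint would pass 70% of its speed; a pose out of reach is approached as far as the arm can. A call with a gripper value outside its range is refused whole. The fingers move at their own pace and stop on an object; the grip force is fixed at half the most. Time passes only in rows, so rows that do not move let the fingers close. It gives the time, the measured TCP pose, the force, the opening and the grip force at its end, in the units of the state.
- status.read_state(): the state, without advancing time (a new reading comes with each control period).
- cams.get_image(name): name is "scene" or "top" or "wrist"; returns the picture (420x560x3 uint8, blue, green, red); there is no depth.
- cams.camera_params(name): a dict with "K" (3x3 intrinsics, pixels), "k1" (the pictures are not rectified: a ray, as slopes to the right and down, at radius r is drawn at 1 + k1 r^2 times it, then the intrinsics apply), "pose" (4x4, takes a point from camera to world coordinates); the wrist camera has in their place "tool_from_camera" (4x4, takes a point from camera to tool coordinates, whose origin is the TCP and whose axes are the flange's). Camera axes: x right, y down, z forward; pixel columns grow to the right and rows downward; lengths in mm; the calibration is good to about 2 mm. A picture is of the moment at which its call begins: read the wrist's pose just before it. camera_params takes no time and is no camera call.
- ctrl.finish_job(): hands the job in; it is judged then, once.
The state is a dict: "clock": time; "qpos": joint angles; "qd": joint speeds; "tau": joint torques, N m; "eef_pos": TCP position; "tool_rot": TCP orientation; "force": force on the tool from outside, world axes, zero at the start; "torque": the same for the moment, N m; "width": finger opening in mm; "gripper_force": force on a finger pad.
Only numpy, scipy, OpenCV 4.12 (cv2) and the standard library are available. Lean on these libraries where they do the work, as an engineer would, in place of code of your own. Each camera call takes 0.05 s, during which the arm holds its last target. There are 200 camera calls.

## Working session

There is one attempt and no reset: what is moved stays moved. The work goes in short steps, Python scripts to look and compute and a tool call to move; the robot and the scene stay as the last step left them, time stands still between calls to the robot, and variables do not carry over. Pictures are saved under pics/ and viewed, at most 12 in all, crops included, and the job is handed in when it is done.

Besides the shell and the picture viewer there is one more tool, called after "Request:" as name([rows], argument=value, ...), one row to a line, values as JSON. move_arm: Moves the arm, as the interface text tells. Its arguments: {"type":"object","properties":{"plan":{"type":"array","items":{"type":"array"}}},"required":["plan"]}

```bash
ls; mkdir -p pics
python3 - <<'E'
from cell import status,cams,ctrl
import cv2,numpy as np
np.set_printoptions(precision=4,suppress=True)
s=status.read_state();print(s)
for n in("scene","top"):
    cv2.imwrite(f"pics/{n}0.png",cams.get_image(n));print(n,cams.camera_params(n))
print(cams.camera_params("wrist"),ctrl.grasp_offset)
E
```

```text
pics
{'clock': 0.0, 'qpos': array([-1.3398,  0.6293,  0.0384,  1.5184, -0.027 ,  0.9963, -0.02  ]), 'qd': array([-0.0003, -0.0003, -0.0002,  0.0023, -0.    ,  0.0015, -0.0001]), 'tau': array([  0.0003, -56.3396,   1.2266, -19.345 ,   0.0111,   0.0103,
        -0.    ]), 'eef_pos': array([189.8613, 621.0025, 230.4039]), 'tool_rot': array([-3.1397, -0.    ,  2.8448]), 'force': array([ 0.2715, -0.2383,  0.0316]), 'torque': array([ 0.024 ,  0.0019, -0.0255]), 'gripper_force': 0.0, 'width': 85.55381078690073}
scene {'K': array([[454.9311,   0.    , 287.8907],
       [  0.    , 454.9311, 208.3087],
       [  0.    ,   0.    ,   1.    ]]), 'k1': -0.1517383996137374, 'pose': array([[   0.4088,    0.7367,   -0.5387, 1297.8252],
       [   0.9126,   -0.333 ,    0.2372, -268.573 ],
       [  -0.0047,   -0.5886,   -0.8084, 1170.175 ],
       [   0.    ,    0.    ,    0.    ,    1.    ]])}
top {'K': array([[436.4796,   0.    , 287.6848],
       [  0.    , 436.4796, 214.0615],
       [  0.    ,   0.    ,   1.    ]]), 'k1': -0.08499496004491967, 'pose': array([[   0.0212,   -0.9944,    0.1032,  460.4007],
       [  -0.9996,   -0.0191,    0.0221,   41.8272],
       [  -0.02  ,   -0.1036,   -0.9944, 1206.0386],
       [   0.    ,    0.    ,    0.    ,    1.    ]])}
{'K': array([[324.8434,   0.    , 277.7248],
       [  0.    , 324.8434, 208.8321],
       [  0.    ,   0.    ,   1.    ]]), 'k1': 0.023336714766247747, 'tool_from_camera': array([[   0.0001,   -0.9627,   -0.2705,   69.3883],
       [   1.    ,    0.0001,   -0.    ,   -0.9769],
       [   0.0001,   -0.2705,    0.9627, -142.9832],
       [   0.    ,    0.    ,    0.    ,    1.    ]])} 18.700000000000003
```

View pics/scene0.png

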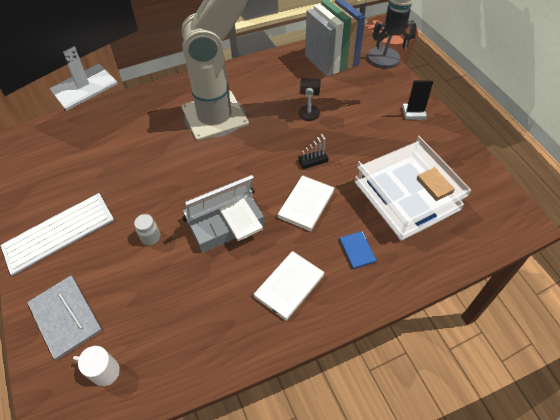

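View pics/top0.png

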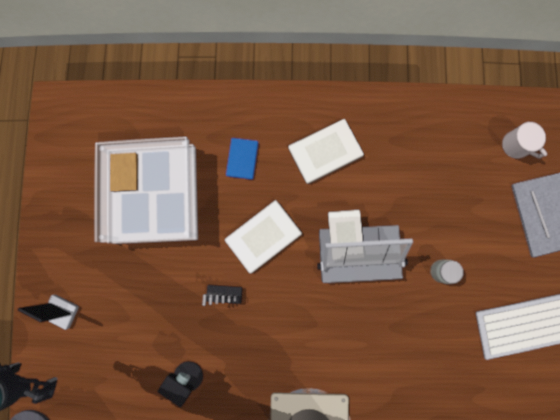

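The stand is at about (362,255) in the top picture. The smallest white slab sits on its deck at (346,225). The jar is at (447,271), the hex keys at (223,295) and the spare drive at (242,158). Next I enlarge the stand in both views.

Run:
```python
import cv2,numpy as np
a=cv2.imread("pics/top0.png")[200:300,305:420]; b=cv2.imread("pics/scene0.png")[170:260,175:275]
a=cv2.resize(a,None,fx=5,fy=5,interpolation=cv2.INTER_CUBIC);b=cv2.resize(b,None,fx=6,fy=6,interpolation=cv2.INTER_CUBIC)
for im,f in((a,5),(b,6)):
    for k in range(0,im.shape[1],10*f): cv2.line(im,(k,0),(k,6),(0,0,255),1)
    for k in range(0,im.shape[0],10*f): cv2.line(im,(0,k),(6,k),(0,0,255),1)
cv2.imwrite("pics/topc.png",a);cv2.imwrite("pics/scenec.png",b)
```

```text
(no output)
```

View pics/topc.png

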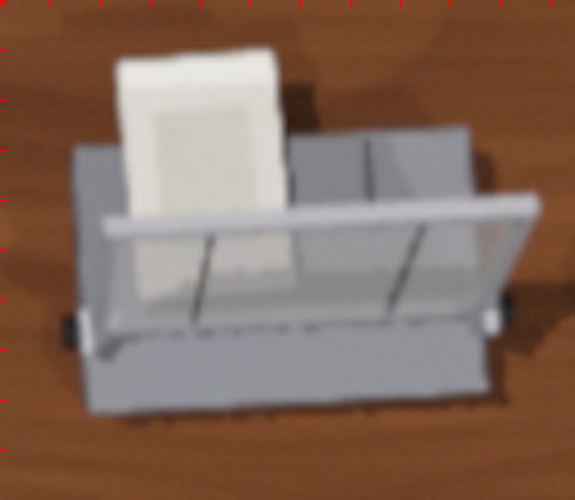

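View pics/scenec.png

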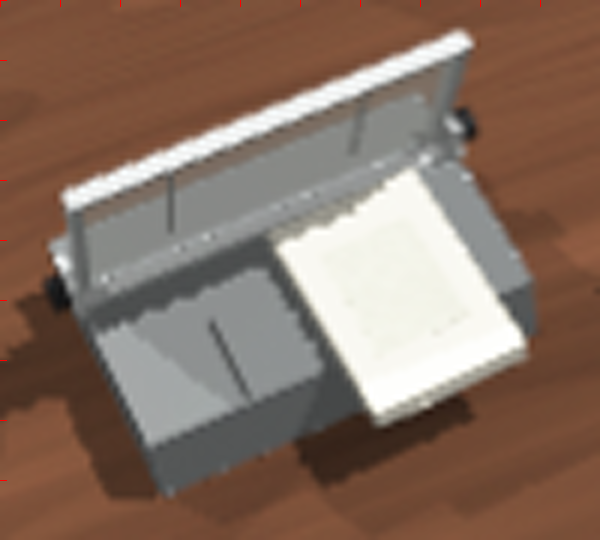

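Reading the crop (5x, offset (305,200)): deck corners (72,147), (470,127), (490,390) and (90,410); pane top edge (104,220)–(537,195); slab corners (117,63), (272,49), (292,292) and (138,302). I fit a single model to both views.

```bash
cat > h.py <<'E'
import numpy as np, cv2
from cell import cams,status
from scipy.spatial.transform import Rotation as R
P={n:cams.camera_params(n) for n in("scene","top")}
def proj(n,X):
    p=P[n];T=np.linalg.inv(p["pose"]);c=np.atleast_2d(X)@T[:3,:3].T+T[:3,3]
    s=c[:,:2]/c[:,2:];s=s*(1+p["k1"]*(s**2).sum(1,keepdims=True))
    return s*p["K"][0,0]+p["K"][:2,2]
def place(x,y,yaw,X): return R.from_euler("z",yaw).apply(np.atleast_2d(X))+[x,y,0]
def pane(a,X): # pane pts -> stand
    X=np.atleast_2d(X);return np.c_[57+X[:,0]*np.cos(a)+X[:,2]*np.sin(a),X[:,1],57-X[:,0]*np.sin(a)+X[:,2]*np.cos(a)]
E
cat > fit.py <<'E'
from h import *
from scipy.optimize import least_squares
np.set_printoptions(precision=3,suppress=True)
t=lambda *p:np.array(p)/5+[305,200]-.4; s=lambda *p:np.array(p)/6+[175,170]-.4
D=np.array([[-40,-105,50],[-40,105,50],[100,105,50],[100,-105,50]])
dt=t((72,147),(470,127),(490,390),(90,410))
ds=s((152,446),(535,278)) # FR corner left, BL corner right
PT=np.array([[-145,-104,0],[-145,104,0]])
pt=t((104,219),(539,194)); ps=s((472,46),(68,208))
E=np.array([[-62.5,-41,16],[-62.5,41,16],[62.5,41,16],[62.5,-41,16.]])
et=t((117,63),(273,49),(292,292),(138,302)); es=s((526,346),(374,413),(272,238),(413,170))
def res(v):
    x,y,w,a,ex,ey,ew=v[:7]
    L=place(x,y,w,D);e=place(ex,ey,ew,E+[0,0,50]);p=place(x,y,w,pane(a,PT))
    bt,bs=v[7:9],v[9:11]
    r=[proj("top",L)-dt+bt,proj("scene",L[[1]])-ds[:1]+bs,proj("top",p)-pt+bt,proj("scene",p)-ps+bs,proj("top",e)-et+bt,proj("scene",e)-es+bs]
    return np.r_[np.concatenate(r).ravel(),v[7:]/1.0]
o=least_squares(res,[390,-130,np.pi,1.1,420,-90,np.pi]+[0]*4,loss="soft_l1")
v=o.x;print(v,np.degrees(v[[2,3,6]]));print(res(v)[:-4].reshape(-1,2))
d=R.from_euler("z",-v[2]).apply([v[4]-v[0],v[5]-v[1],0]);print("encl in stand",d,np.degrees(v[6]-v[2]))
E
python3 fit.py
```

```text
[ 511.351 -124.964    3.214    1.192  529.128  -85.418    3.234    0.083
    0.536    0.365    1.49 ] [184.166  68.301 185.289]
[[ 0.436 -0.015]
 [-0.36  -0.255]
 [-0.449  0.117]
 [-0.079  0.536]
 [-0.67   0.628]
 [-1.251 -0.126]
 [ 0.856  0.017]
 [ 0.937 -0.765]
 [-0.756  0.517]
 [ 0.177 -0.198]
 [ 0.078  0.334]
 [ 0.441 -0.622]
 [-0.183 -0.298]
 [ 0.17  -0.302]
 [ 0.276  0.186]
 [-0.588 -1.085]
 [ 0.212 -0.4  ]]
encl in stand [-20.604 -38.15    0.   ] 1.1233095451570332
```

Fit: stand at (511,-125) with yaw 184.2°. The slab is at (-20.6,-38) in the stand frame, overhanging 43 mm, which agrees with the given sizes. Now I travel to the front side, turning the tool square to the stand.

Request:
move_arm([
  [[10, -20, 20], [0, 0, 2], 1],
  [[24, -36, 10], [0, 0, 2], 1],
  [[24, -36, 10], [0, 0, 2], 0.5],
  [[24, -36, 10], [0, 0, 2], 0.5],
  [[24, -36, 10], [0, 0, 2], 0.5],
  [[24, -36, 10], [0, 0, 2], 0.5],
  [[24, -36, 10], [0, 0, 2], 0.5],
  [[24, -36, 10], [0, 0, 2], 0.5],
  [[24, -36, 10], [0, 0, 2], 0.5],
  [[24, -36, 10], [0, 0, 2], 0.5],
])

```text
clock: 1.35
eef_pos: [416.5, 276.2, 341.4]
tool_rot: [-3.141, -0.0, -3.088]
force: [0.8, -0.2, 0.2]
width: 42.8
gripper_force: 0.0
```

Request:
move_arm([
  [[24, -36, 0], [0, 0, 0], 0.5],
  [[24, -36, 0], [0, 0, 0], 0.5],
  [[24, -36, 0], [0, 3, 0], 0.5],
  [[24, -36, 0], [0, 3, 0], 0.5],
  [[24, -36, 0], [0, 4, 0], 0.5],
  [[24, -36, 0], [0, 4, 0], 0.5],
  [[24, -36, 0], [0, 4, 0], 0.5],
  [[24, -36, 0], [0, 4, 0], 0.5],
  [[24, -36, 0], [0, 4, 0], 0.5],
  [[24, -36, 0], [0, 4, 0], 0.5],
])

```text
clock: 2.6
eef_pos: [649.5, -83.4, 333.9]
tool_rot: [3.114, -0.511, -3.082]
force: [-48.0, 8.7, 30.0]
width: 42.6
gripper_force: 0.0
```

```bash
python3 -c "
from cell import status;print(status.read_state())"
```

```text
{'clock': 2.6, 'qpos': array([ 0.0104374 ,  0.92361995,  0.1788951 ,  0.75209724, -0.07050122,
        1.9817244 ,  1.76815534]), 'qd': array([ 2.89784701e-01,  7.00847995e-01,  3.18403992e-01, -1.10409934e+00,
       -2.75900750e-02,  4.82763659e-04,  4.74299783e-01]), 'tau': array([ -1.41533017, -73.76159906,   2.17750937, -17.92506695,
         0.35630886,   2.41672598,  -0.52725529]), 'eef_pos': array([649.54112353, -83.37896813, 333.91165882]), 'tool_rot': array([ 3.113822  , -0.5113485 , -3.08160703]), 'force': array([-47.98993799,   8.72465991,  29.96328645]), 'torque': array([ 0.62468601,  4.09608239, -0.32406662]), 'gripper_force': 0.0, 'width': 42.61528184441514}
```

Request:
move_arm([
  [[0, 0, 0], [0, -2, 0], 0.5],
  [[5, 0, -20], [0, 0, 0], 0.5],
  [[5, 0, -20], [0, 0, 0], 0.5],
  [[5, 0, -20], [0, 0, 0], 0.5],
  [[5, 0, -20], [0, 0, 0], 0.5],
  [[5, 0, -20], [0, 0, 0], 0.5],
  [[0, 0, 0], [0, 0, 0], 0.5],
  [[0, 0, 0], [0, 0, 0], 0.5],
])

```text
clock: 3.6
eef_pos: [673.4, -81.9, 235.4]
tool_rot: [3.116, -0.476, -3.083]
force: [0.1, 0.6, -0.2]
width: 42.7
gripper_force: 0.0
```

```bash
python3 -c "
from cell import status,cams
import cv2
print(status.read_state())
cv2.imwrite('pics/w1.png',cams.get_image('wrist'))"
```

```text
{'clock': 3.6, 'qpos': array([ 0.0067002 ,  0.99629422,  0.16948228,  0.83788771, -0.08088551,
        1.78925727,  1.75878019]), 'qd': array([ 1.38425817e-03, -1.66902518e-02,  1.10658808e-03, -6.57785369e-03,
       -4.37252957e-04,  3.60168541e-05, -6.87617647e-05]), 'tau': array([-1.02612153e-01, -7.12236786e+01,  3.32313269e+00, -1.95331407e+01,
        2.86777848e-01,  2.07561627e+00, -3.26971413e-04]), 'eef_pos': array([673.37363881, -81.94499401, 235.44521565]), 'tool_rot': array([ 3.11645471, -0.47647816, -3.08288129]), 'force': array([ 0.06564962,  0.62818548, -0.15935715]), 'torque': array([-0.03661064, -0.4893654 ,  0.00986544]), 'gripper_force': 0.0, 'width': 42.745589341139656}
```

View pics/w1.png

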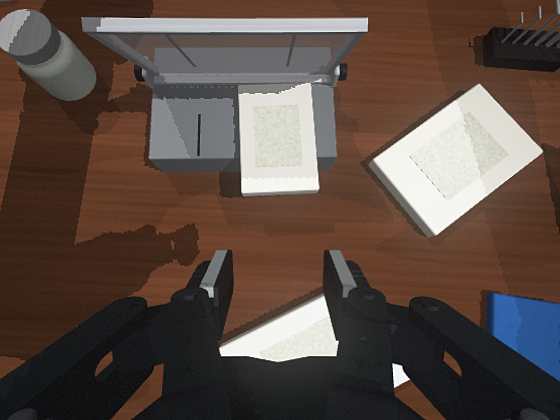

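The wrist picture shows the slab front at (242–320, 180–195), the deck front corners near (148,158) and (338,158), and the pane top edge from (84,30) to (367,30). I zoom in for corners.

Run:
```python
import cv2
a=cv2.imread("pics/w1.png")[5:205,75:375];a=cv2.resize(a,None,fx=2.6,fy=2.6,interpolation=cv2.INTER_CUBIC)
for k in range(0,300,20): cv2.line(a,(int(k*2.6),0),(int(k*2.6),6),(0,0,255),1); cv2.line(a,(0,int(k*2.6)),(6,int(k*2.6)),(0,0,255),1)
cv2.imwrite("pics/w1c.png",a)
```

```text
(no output)
```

View pics/w1c.png

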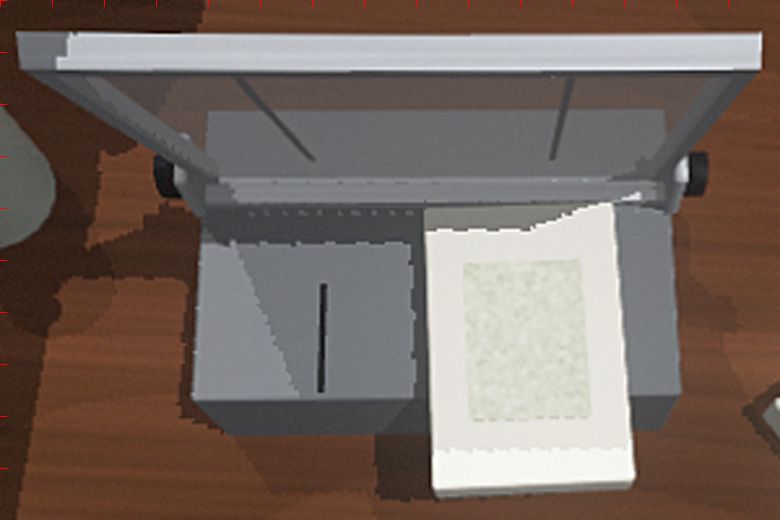

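```bash
cat >> h.py <<'E'
W=cams.camera_params("wrist")
def wproj(pos,rot,X):
    T=np.eye(4);T[:3,:3]=R.from_euler("xyz",rot).as_matrix();T[:3,3]=pos
    T=np.linalg.inv(T@W["tool_from_camera"]);c=np.atleast_2d(X)@T[:3,:3].T+T[:3,3]
    s=c[:,:2]/c[:,2:];s=s*(1+W["k1"]*(s**2).sum(1,keepdims=True))
    return s*W["K"][0,0]+W["K"][:2,2]
E
cat > fit2.py <<'E'
exec(open("fit.py").read().split("def res")[0])
pos=[673.37,-81.94,235.45];rot=[3.11645,-.47648,-3.08288]
w=lambda *p:np.array(p)/2.6+[75,5]-.3
dw=w((681,396),(192,398));pw=w((20,69),(761,70));ew=w((633,481),(433,489),(424,208),(612,203))
def res(v):
    x,y,wz,a,ex,ey,ewz=v[:7]
    L=place(x,y,wz,D);e=place(ex,ey,ewz,E+[0,0,50]);p=place(x,y,wz,pane(a,PT))
    bt,bs,bw=v[7:9],v[9:11],v[11:13]
    r=[proj("top",L)-dt+bt,proj("scene",L[[1]])-ds[:1]+bs,proj("top",p)-pt+bt,proj("scene",p)-ps+bs,proj("top",e)-et+bt,proj("scene",e)-es+bs,
     (wproj(pos,rot,L[:2])-dw+bw)*.7,(wproj(pos,rot,p[[1,0]])-pw+bw)*.7,(wproj(pos,rot,e)-ew+bw)*.7]
    return np.r_[np.concatenate(r).ravel(),v[7:11]/1.0,v[11:]/2]
v=least_squares(res,[511,-125,np.pi,1.1,529,-85,np.pi]+[0]*6,loss="soft_l1").x
print(v,np.degrees(v[[2,3,6]]));print(res(v)[:-6].reshape(-1,2)[-8:])
d=R.from_euler("z",-v[2]).apply([v[4]-v[0],v[5]-v[1],0]);print("encl in stand",d,np.degrees(v[6]-v[2]))
E
python3 fit2.py
```

```text
[ 509.439 -124.925    3.211    1.175  528.264  -85.844    3.237    0.055
    0.174    0.507    1.606   -0.502    0.431] [183.959  67.297 185.439]
[[ 0.313 -0.373]
 [-0.627  0.672]
 [-3.777 -0.16 ]
 [ 3.55  -0.177]
 [ 0.604  0.307]
 [-0.532  0.385]
 [-0.166 -0.265]
 [ 0.621 -0.468]]
encl in stand [-21.478 -37.689   0.   ] 1.4791046119645506
```

```bash
cat >> h.py <<'E'
S=np.array([509.5,-125.,0]);YAW=3.2107
sx=np.array([np.cos(YAW),np.sin(YAW),0]);sy=np.array([-np.sin(YAW),np.cos(YAW),0]);Z=np.array([0,0,1.])
def go(x,y,z,b,n=None):
    s=status.read_state();b=np.radians(b)
    zt=sx*np.cos(b)-Z*np.sin(b);yt=-sy;xt=np.cross(yt,zt)
    Rt=R.from_matrix(np.c_[xt,yt,zt]);Rc=R.from_euler("xyz",s["tool_rot"])
    d=S+sx*x+sy*y+Z*z-s["eef_pos"];r=np.degrees((Rt*Rc.inv()).as_rotvec())
    print("shift",d.round(1),"rot",r.round(2))
    return d,r
def where():
    s=status.read_state();d=s["eef_pos"]-S;zt=R.from_euler("xyz",s["tool_rot"]).as_matrix()
    print("t",s["clock"],"stand xyz",np.round([d@sx,d@sy,d[2]],1),"beta",np.degrees(np.arcsin(-zt[2,2])).round(1),"yawerr",np.degrees(np.arcsin(zt[:,1]@sx)).round(2),"yz",np.degrees(np.arcsin(zt[2,1])).round(2),"F",np.round([s["force"]@sx,s["force"]@sy,s["force"][2]],1),"q",s["qpos"].round(2))
E
python3 -c "
from h import *
where();go(-22,-103,130,45);go(-22,-103,60,45)"
```

```text
t 3.65 stand xyz [-166.6  -31.6  235.9] beta 62.7 yawerr -1.26 yz 1.27 F [-0.7  0.4  0.4] q [ 0.01  1.    0.17  0.84 -0.08  1.79  1.76]
shift [-149.2   61.3 -105.9] rot [-2.29 17.64  1.44]
shift [-149.2   61.3 -175.9] rot [-2.29 17.64  1.44]
```

Request:
move_arm([
  [[-8, 12, -10], [-0.4, 0, 0.3], 0],
  [[-18, 12, -14], [-0.4, 1, 0.3], 0],
  [[-20, 12, -14], [-0.4, 2, 0.3], 0],
  [[-20, 12, -14], [-0.4, 2, 0.3], 0],
  [[-20, 13, -14], [-0.4, 2, 0.2], 0],
  [[-20, 0, -14], [-0.3, 2, 0], 0],
  [[-20, 0, -14], [0, 2, 0], 0],
  [[-15, 0, -12], [0, 2.6, 0], 0],
  [[-8, 0, 0], [0, 2, 0], 0],
  [[0, 0, 0], [0, 2, 0], 0],
])

```text
clock: 4.9
eef_pos: [524.3, -21.0, 129.6]
tool_rot: [3.137, -0.787, -3.067]
force: [-0.3, 0.9, -0.5]
width: 0.0
gripper_force: 0.0
```

```bash
python3 -c "
from h import *
where();go(-22,-103,60,45)"
```

```text
t 4.9 stand xyz [ -22.  -102.7  129.6] beta 44.9 yawerr 0.13 yz 0.2 F [ 0.2 -0.9 -0.5] q [-0.1   1.04  0.16  1.25 -0.06  1.65  1.7 ]
shift [  0.    0.3 -69.6] rot [-0.19 -0.12 -0.13]
```

Request:
move_arm([
  [[0, 0, -20], [0, 0, 0], 0],
  [[0, 0, -20], [0, 0, 0], 0],
  [[0, 0, -18], [0, 0, 0], 0],
  [[0, 0, -11], [0, 0, 0], 0],
  [[0, 0, 0], [0, 0, 0], 0],
])

```text
clock: 5.52
eef_pos: [523.6, -20.9, 59.1]
tool_rot: [3.137, -0.788, -3.066]
force: [0.4, -1.0, 0.4]
width: -0.2
gripper_force: 0.0
```

Request:
move_arm([
  [[0.4, -5, 0], [0, 0, 0], 0],
  [[0.3, -5, 0], [0, 0, 0], 0],
  [[0.4, -5, 0], [0, 0, 0], 0],
  [[0.3, -5, 0], [0, 0, 0], 0],
  [[0.4, -5, 0], [0, 0, 0], 0],
  [[0.3, -5, 0], [0, 0, 0], 0],
  [[0.4, -5, 0], [0, 0, 0], 0],
  [[0.3, -5, 0], [0, 0, 0], 0],
  [[0, 0, 0], [0, 0, 0], 0],
])

```text
clock: 6.65
eef_pos: [526.9, -61.9, 59.9]
tool_rot: [3.138, -0.786, -3.068]
force: [-1.6, -0.5, -0.1]
width: 0.1
gripper_force: 0.0
```

```bash
cat > see.py <<'E'
import sys
from h import *
where()
a=cams.get_image("top");cv2.imwrite(f"pics/{sys.argv[1]}_raw.png",a)
a=cv2.resize(a[195:295,305:420],None,fx=5,fy=5,interpolation=cv2.INTER_CUBIC)
for k in range(0,600,50): cv2.line(a,(k,0),(k,6),(0,0,255),1); cv2.line(a,(0,k),(6,k),(0,0,255),1)
cv2.imwrite(f"pics/{sys.argv[1]}.png",a)
E
python3 see.py t1
```

```text
t 6.65 stand xyz [-21.7 -61.8  59.9] beta 45.0 yawerr 0.11 yz 0.13 F [ 1.6  0.4 -0.1] q [-0.05  1.13  0.16  1.23 -0.04  1.56  1.74]
```

View pics/t1.png

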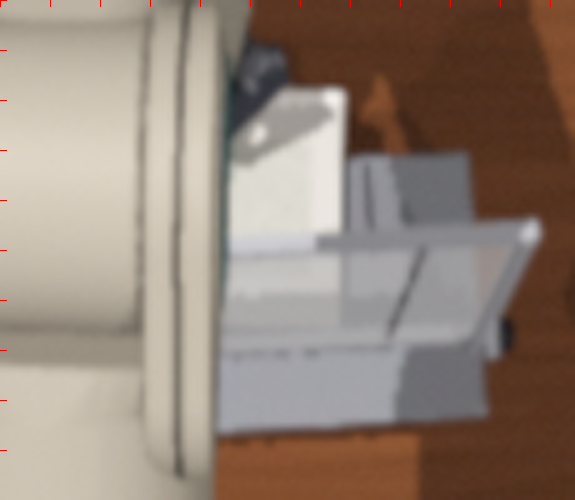

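The slab's right edge now runs from (347,92) to about (343,325). It has moved but yawed, with the front ahead of the rear. I quantify this.

```bash
cat >> h.py <<'E'
def unproj(uv,z,n="top"):
    p=P[n];K=p["K"];d=np.zeros(4);s=cv2.undistortPoints(np.array(uv,float).reshape(-1,1,2),K,np.array([p["k1"],0,0,0.]))[:,0]
    r=np.c_[s,np.ones(len(s))]@p["pose"][:3,:3].T;c=p["pose"][:3,3]
    X=c+r*((z-c[2])/r[:,2:]);X=X-S;return np.c_[X@sx,X@sy]
E
python3 -c "
from h import *
t=lambda o,*p:np.array(p)/5+[305,o]-.4
print(unproj(t(200,(117,63),(273,49),(292,292),(138,302)),66))
print(unproj(t(195,(347,92),(346,200),(343,325)),66))
print(unproj(t(195,(470,153),(490,415)),50))
import cv2
a=cv2.imread('pics/t1_raw.png')
for r in (216,222,228,234,248,252):
  g=a[r,355:385].astype(int).sum(1);print(r,g)
"
```

```text
[[-81.92149782 -80.92779264]
 [-85.21520186   1.38481285]
 [ 42.1667591    3.1880839 ]
 [ 43.30969262 -77.1026215 ]]
[[-73.78094927  39.65493944]
 [-17.17647733  35.29783523]
 [ 47.66148027  29.46262043]]
[[-39.53077023 105.93710067]
 [ 98.94312875 106.7824997 ]]
216 [172 198 277 388 463 482 503 501 483 482 496 480 476 473 489 552 628 649
 540 320 177 172 197 237 253 249 246 236 216 175]
222 [574 636 602 504 454 454 456 463 490 531 581 613 659 674 686 686 685 647
 492 256 133 125 123 124 131 129 167 202 221 215]
228 [581 626 648 649 650 653 654 653 657 658 656 664 675 684 689 689 685 643
 478 349 416 432 407 367 424 444 441 412 355 326]
234 [652 652 648 647 647 649 650 650 650 651 654 660 675 686 689 689 687 651
 474 357 421 437 412 341 375 428 444 444 432 399]
248 [574 575 577 577 578 576 575 575 574 574 574 578 588 591 591 589 586 560
 490 471 497 505 503 504 506 505 504 506 505 506]
252 [592 591 585 583 584 583 586 582 583 583 584 583 583 583 581 580 578 551
 486 474 495 503 506 504 501 499 500 502 503 494]
```

Request:
move_arm([
  [[-0.7, 10, 0], [0, 0, 0], 0],
  [[-15, -1, 0], [0, 0, 0], 0],
  [[-15, -1, 0], [0, 0, 0], 0],
  [[0.2, -3, 0], [0, 0, 0], 0],
  [[0.2, -3, 0], [0, 0, 0], 0],
  [[0.2, -3, 0], [0, 0, 0], 0],
  [[0.2, -3, 0], [0, 0, 0], 0],
  [[0.2, -3, 0], [0, 0, 0], 0],
  [[0, 0, 0], [0, 0, 0], 0],
])

```text
clock: 7.82
eef_pos: [497.3, -68.4, 59.9]
tool_rot: [3.137, -0.786, -3.067]
force: [-0.4, 0.0, -0.3]
width: -0.1
gripper_force: 0.0
```

```bash
cat > edge.py <<'E'
# right-hand (stand +y) slab edge from the top picture, subpixel, fitted line in stand frame
import sys
from h import *
where()
a=cams.get_image("top");cv2.imwrite(f"pics/{sys.argv[1]}_raw.png",a);g=a.astype(float).sum(2)
L=[]
for r in [222,224,226,228,230,232,234,236,238,248,250,252,254]:
    l=g[r,364:384];d=-np.diff(l);k=d[2:-2].argmax()+2;w=np.clip(d[k-2:k+3],0,None);L.append([364.5+k+(w*np.arange(-2,3)).sum()/w.sum(),r])
print(np.round(L,1).tolist())
q=unproj(L,66);vx,vy,x0,y0=cv2.fitLine(q.astype(np.float32),cv2.DIST_HUBER,0,.01,.01).ravel()
m=vy/vx;print("yaw rel deg",np.degrees(np.arctan(m)).round(2),"edge y at x=-13:",(y0+m*(-13-x0)).round(1)," res",(q[:,1]-y0-m*(q[:,0]-x0)).round(1))
E
python3 edge.py t2
```

```text
t 7.825 stand xyz [  8.2 -57.3  59.9] beta 45.0 yawerr 0.12 yz 0.17 F [ 0.4 -0.1 -0.3] q [-0.05  1.1   0.16  1.34 -0.04  1.49  1.75]
[[376.0, 222.0], [375.9, 224.0], [375.7, 226.0], [376.0, 228.0], [376.0, 230.0], [375.8, 232.0], [375.7, 234.0], [375.7, 236.0], [375.7, 238.0], [375.3, 248.0], [375.3, 250.0], [375.1, 252.0], [375.2, 254.0]]
yaw rel deg -5.33 edge y at x=-13: 39.9  res [-0.1 -0.  -0.5  0.3  0.4  0.  -0.   0.1  0.1 -0.2  0.  -0.3  0.1]
```

Request:
move_arm([
  [[0.2, -3, 0], [0, 0, 0], 0],
  [[0.1, -2, 0], [0, 0, 0], 0],
  [[0, 0, 0], [0, 0, 0], 0],
  [[-1, 12, 0], [0, 0, 0], 0],
  [[0, 10, 20], [0, 0, 0], 0.5],
  [[15, 0, 20], [0, 0, 0], 0.5],
  [[30, 0, 20], [0, 0, 0], 0.5],
  [[40, -10, 0], [0, 0, 0], 0.5],
  [[40, -20, 0], [0, 0, 0], 0.5],
  [[0, 0, 0], [0, 0, 0], 0.5],
])

```text
clock: 9.12
eef_pos: [623.2, -81.9, 119.6]
tool_rot: [3.139, -0.784, -3.069]
force: [-1.0, -0.2, 0.4]
width: 42.9
gripper_force: 0.0
```

```bash
python3 -c "
from h import *
where();go(-115,0,58,45)"
```

```text
t 9.125 stand xyz [-116.4  -35.1  119.6] beta 45.1 yawerr 0.12 yz 0.1 F [1.  0.2 0.4] q [-0.01  1.23  0.18  0.79 -0.04  1.91  1.76]
shift [  1.  -35.1 -61.6] rot [-0.11  0.09 -0.12]
```

Request:
move_arm([
  [[0, -12, -20], [0, 0, 0], 0.5],
  [[0, -12, -20], [0, 0, 0], 0.5],
  [[1, -11, -20], [0, 0, 0], 0.5],
  [[-3, 0, -7], [0, 0, 0], 0.5],
  [[-6, -0.4, 0], [0, 0, 0], 0.5],
  [[-6, -0.4, 0], [0, 0, 0], 0.5],
  [[-4, -0.3, 0], [0, 0, 0], 0.5],
  [[-4, -0.3, 0], [0, 0, 0], 0.5],
  [[-4, -0.3, 0], [0, 0, 0], 0.5],
  [[0, 0, 0], [0, 0, 0], 0.5],
])

```text
clock: 10.38
eef_pos: [595.4, -117.6, 53.2]
tool_rot: [3.137, -0.786, -3.067]
force: [-0.4, 0.4, -0.4]
width: 43.2
gripper_force: 0.0
```

```bash
python3 edge.py t3
```

```text
t 10.375 stand xyz [-86.2  -1.5  53.2] beta 45.0 yawerr 0.14 yz 0.2 F [ 0.4 -0.4 -0.4] q [ 0.02  1.26  0.18  0.92 -0.02  1.75  1.79]
[[377.1, 222.0], [377.1, 224.0], [376.8, 226.0], [376.7, 228.0], [376.8, 230.0], [376.9, 232.0], [376.9, 234.0], [377.0, 236.0], [377.1, 238.0], [377.3, 248.0], [377.3, 250.0], [377.4, 252.0], [377.4, 254.0]]
yaw rel deg -2.66 edge y at x=-13: 43.5  res [ 1.   0.8 -0.2 -0.4 -0.2 -0.2 -0.2 -0.1  0.2 -0.  -0.2  0.1  0.1]
```

Contact has begun: the yaw went from -5.3° to about -2.7° (y centre about +2.4). I keep pushing toward the stop.

Request:
move_arm([
  [[-2, -0.1, 0], [0, 0, 0], 0.5],
  [[-2, -0.2, 0], [0, 0, 0], 0.5],
  [[-1, 0, 0], [0, 0, 0], 0.5],
  [[0, 0, 0], [0, 0, 0], 0.5],
])

```text
clock: 10.92
eef_pos: [591.2, -117.1, 52.9]
tool_rot: [3.135, -0.784, -3.065]
force: [3.5, 2.2, 0.2]
width: 42.6
gripper_force: 1.9
```

```bash
python3 edge.py t4
```

```text
t 10.925 stand xyz [-82.   -2.3  52.9] beta 45.1 yawerr 0.15 yz 0.26 F [-3.6 -2.   0.2] q [ 0.02  1.25  0.18  0.94 -0.02  1.73  1.8 ]
[[377.1, 222.0], [377.2, 224.0], [376.9, 226.0], [376.9, 228.0], [377.3, 230.0], [377.5, 232.0], [377.6, 234.0], [377.7, 236.0], [377.7, 238.0], [378.2, 248.0], [378.2, 250.0], [378.0, 252.0], [378.4, 254.0]]
yaw rel deg -1.63 edge y at x=-13: 45.1  res [ 0.1  0.  -0.9 -1.  -0.4  0.1  0.1  0.1 -0.1  0.3  0.2 -0.5  0.1]
```

Request:
move_arm([
  [[-1, 0, 0], [0, 0, 0], 0.5],
  [[-1, 0, 0], [0, 0, 0], 0.5],
  [[0, 0, 0], [0, 0, 0], 0.5],
])

```text
clock: 11.35
eef_pos: [590.2, -116.6, 52.9]
tool_rot: [3.134, -0.782, -3.065]
force: [6.8, 3.8, 0.2]
width: 42.5
gripper_force: 3.5
```

```bash
python3 edge.py t5
```

```text
t 11.35 stand xyz [-81.1  -2.8  52.9] beta 45.2 yawerr 0.17 yz 0.29 F [-7.  -3.3  0.2] q [ 0.02  1.24  0.18  0.95 -0.02  1.73  1.8 ]
[[377.1, 222.0], [377.2, 224.0], [376.8, 226.0], [376.9, 228.0], [377.3, 230.0], [377.5, 232.0], [377.6, 234.0], [377.7, 236.0], [377.7, 238.0], [378.3, 248.0], [378.4, 250.0], [378.2, 252.0], [378.4, 254.0]]
yaw rel deg -1.42 edge y at x=-13: 45.2  res [ 0.   0.  -1.  -1.  -0.3  0.1  0.1  0.1 -0.2  0.3  0.3 -0.4 -0. ]
```

Slab is home against the stop, square within about 1° and about 3 mm off centre. I work out the tipping path, with the finger flanks under the front edge.

```bash
cat > path.py <<'E'
from h import *
a=np.radians(66)
def px(th): 
    return min(50,57-16*np.sin(th)-(16*np.cos(th)-7)/np.tan(a))
def tcp(th,be,s):
    th,be=np.radians([th,be]);e=np.array([px(th)-125*np.cos(th),50+125*np.sin(th)])
    return e-11*np.array([np.sin(be),np.cos(be)])+s*np.array([np.cos(be),-np.sin(be)])
def row(th0,b0,s0,th1,b1,s1):
    d=tcp(th1,b1,s1)-tcp(th0,b0,s0);w=sx*d[0];return np.round([w[0],w[1],d[1]],1).tolist(),np.round(-sy*(b1-b0),1).tolist()
E
python3 - <<'E'
from path import *
where()
n=20;T=[3*i for i in range(n+1)]
B=[45+.3*t for t in T];Sx=[25+.2*t for t in T]
print("start TCP",tcp(0,45,25))
for i in range(n): print(T[i+1],B[i+1],tcp(T[i+1],B[i+1],Sx[i+1]).round(1),row(T[i],B[i],Sx[i],T[i+1],B[i+1],Sx[i+1]))
E
```

```text
t 11.4 stand xyz [-81.1  -2.8  52.8] beta 45.2 yawerr 0.17 yz 0.29 F [-7.  -3.8  0.8] q [ 0.02  1.24  0.18  0.95 -0.02  1.73  1.8 ]
start TCP [-65.10050506  24.54415588]
3 45.9 [-64.9  30.5] ([-0.2, -0.0, 6.0], [-0.1, 0.9, -0.0])
6 46.8 [-64.4  36.4] ([-0.5, -0.0, 5.9], [-0.1, 0.9, -0.0])
9 47.7 [-63.6  42.3] ([-0.8, -0.1, 5.9], [-0.1, 0.9, -0.0])
12 48.6 [-62.6  48.2] ([-1.0, -0.1, 5.8], [-0.1, 0.9, -0.0])
15 49.5 [-61.8  53.9] ([-0.7, -0.1, 5.8], [-0.1, 0.9, -0.0])
18 50.4 [-60.7  59.6] ([-1.1, -0.1, 5.7], [-0.1, 0.9, -0.0])
21 51.3 [-59.3  65.1] ([-1.4, -0.1, 5.6], [-0.1, 0.9, -0.0])
24 52.2 [-57.5  70.6] ([-1.8, -0.1, 5.4], [-0.1, 0.9, -0.0])
27 53.1 [-55.4  75.8] ([-2.1, -0.1, 5.3], [-0.1, 0.9, -0.0])
30 54.0 [-53.  81.] ([-2.4, -0.2, 5.1], [-0.1, 0.9, -0.0])
33 54.9 [-50.2  85.9] ([-2.7, -0.2, 4.9], [-0.1, 0.9, -0.0])
36 55.8 [-47.2  90.7] ([-3.1, -0.2, 4.8], [-0.1, 0.9, -0.0])
39 56.7 [-43.8  95.2] ([-3.4, -0.2, 4.6], [-0.1, 0.9, -0.0])
42 57.6 [-40.2  99.5] ([-3.6, -0.3, 4.3], [-0.1, 0.9, -0.0])
45 58.5 [-36.2 103.7] ([-3.9, -0.3, 4.1], [-0.1, 0.9, -0.0])
48 59.4 [-32.  107.5] ([-4.2, -0.3, 3.9], [-0.1, 0.9, -0.0])
51 60.3 [-27.6 111.1] ([-4.4, -0.3, 3.6], [-0.1, 0.9, -0.0])
54 61.2 [-22.9 114.5] ([-4.7, -0.3, 3.3], [-0.1, 0.9, -0.0])
57 62.099999999999994 [-18.  117.5] ([-4.9, -0.3, 3.1], [-0.1, 0.9, -0.0])
60 63.0 [-12.8 120.3] ([-5.1, -0.4, 2.8], [-0.1, 0.9, -0.0])
```

Request:
move_arm([
  [[12, -1, 0], [0, 0, 0], 0.5],
  [[16, -3, 0], [0, 0, 0], 0.5],
  [[0, 0, -16], [0, 0, 0], 0.5],
  [[0, 0, -15], [0, 0, 0], 0.5],
  [[-12, -0.8, 0], [0, 0, 0], 0.5],
  [[-12, -0.8, 0], [0, 0, 0], 0.5],
  [[-12, -0.8, 0], [0, 0, 0], 0.5],
  [[-8, -0.5, 0], [0, 0, 0], 0.5],
  [[0, 0, 0], [0, 0, 0], 0.5],
])

```text
clock: 12.52
eef_pos: [571.9, -124.7, 21.7]
tool_rot: [3.136, -0.787, -3.066]
force: [0.7, -0.2, -0.3]
width: 42.6
gripper_force: 0.3
```

```bash
python3 -c "
from h import *
where();go(-65.1,2,24.5,45)"
```

```text
t 12.525 stand xyz [-62.2   4.   21.7] beta 44.9 yawerr 0.14 yz 0.21 F [-0.7  0.3 -0.3] q [ 0.03  1.26  0.18  1.01 -0.01  1.65  1.8 ]
shift [2.7 2.2 2.8] rot [-0.2  -0.12 -0.14]
```

Request:
move_arm([
  [[1, 0, 5], [0, 0.9, 0], 0.5],
  [[0, 0, 6], [0, 0.9, 0], 0.5],
  [[-0.5, 0, 6], [0, 0.9, 0], 0.5],
  [[-0.8, 0, 5.8], [0, 0.9, 0], 0.5],
  [[-0.7, 0, 5.8], [0, 0.9, 0], 0.5],
  [[0, 0, 0], [0, 0, 0], 0.5],
])

```text
clock: 13.28
eef_pos: [571.8, -124.8, 50.8]
tool_rot: [3.128, -0.864, -3.06]
force: [1.7, -0.1, -1.1]
width: 42.6
gripper_force: 0.4
```

```bash
python3 -c "
from h import *
where()
cv2.imwrite('pics/w2.png',cams.get_image('wrist'))"
```

```text
t 13.275 stand xyz [-62.2   4.1  50.8] beta 40.5 yawerr 0.12 yz 0.52 F [-1.7  0.2 -1.1] q [ 0.03  1.28  0.18  0.93 -0.    1.79  1.81]
```

View pics/w2.png

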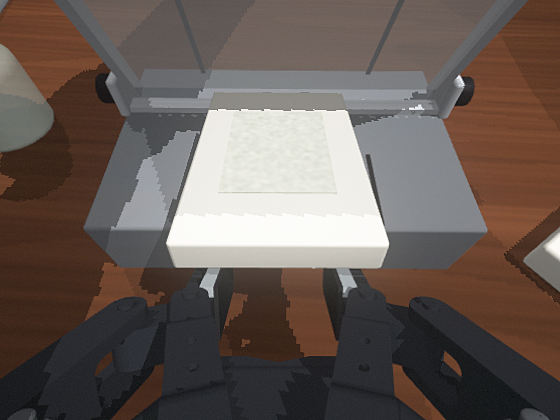

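The slab rests evenly on both fingers, its front edge from (168,260) to (387,258), square and near centre. The turn sign was reversed (β fell to 40.5°), so I replan from here with the turn corrected.

Run:
```python
from path import *
from scipy.optimize import fsolve
c=np.array([-62.2,50.8]);b=40.5
th,s=fsolve(lambda v:tcp(v[0],b,v[1])-c,[15,25]);print("theta,s",th,s)
n=15
T=np.linspace(th,56,n+1);B=np.linspace(b,62,n+1);Q=np.linspace(s,36,n+1)
for i in range(n): print(T[i+1].round(1),B[i+1].round(1),tcp(T[i+1],B[i+1],Q[i+1]).round(1),row(T[i],B[i],Q[i],T[i+1],B[i+1],Q[i+1]))
```

```text
theta,s 11.154293554776771 23.122717337268945
14.1 41.9 [-61.4  56.3] ([-0.8, -0.1, 5.5], [-0.1, 1.4, -0.0])
17.1 43.4 [-60.4  61.8] ([-1.1, -0.1, 5.4], [-0.1, 1.4, -0.0])
20.1 44.8 [-59.   67.1] ([-1.4, -0.1, 5.3], [-0.1, 1.4, -0.0])
23.1 46.2 [-57.3  72.3] ([-1.7, -0.1, 5.2], [-0.1, 1.4, -0.0])
26.1 47.7 [-55.2  77.3] ([-2.0, -0.1, 5.0], [-0.1, 1.4, -0.0])
29.1 49.1 [-52.9  82.2] ([-2.3, -0.2, 4.9], [-0.1, 1.4, -0.0])
32.1 50.5 [-50.3  86.9] ([-2.6, -0.2, 4.7], [-0.1, 1.4, -0.0])
35.1 52.0 [-47.4  91.4] ([-2.9, -0.2, 4.5], [-0.1, 1.4, -0.0])
38.1 53.4 [-44.2  95.7] ([-3.2, -0.2, 4.3], [-0.1, 1.4, -0.0])
41.1 54.8 [-40.8  99.8] ([-3.4, -0.2, 4.1], [-0.1, 1.4, -0.0])
44.0 56.3 [-37.  103.7] ([-3.7, -0.3, 3.9], [-0.1, 1.4, -0.0])
47.0 57.7 [-33.1 107.3] ([-4.0, -0.3, 3.6], [-0.1, 1.4, -0.0])
50.0 59.1 [-28.9 110.7] ([-4.2, -0.3, 3.4], [-0.1, 1.4, -0.0])
53.0 60.6 [-24.5 113.8] ([-4.4, -0.3, 3.1], [-0.1, 1.4, -0.0])
56.0 62.0 [-19.8 116.7] ([-4.6, -0.3, 2.8], [-0.1, 1.4, -0.0])
```

Request:
move_arm([
  [[-0.8, 0, 5.5], [0.1, -1.4, 0], 0.5],
  [[-1.1, -0.1, 5.4], [0.1, -1.4, 0], 0.5],
  [[-1.4, -0.1, 5.3], [0.1, -1.4, 0], 0.5],
  [[-1.7, -0.1, 5.2], [0.1, -1.4, 0], 0.5],
  [[-2, -0.1, 5], [0.1, -1.4, 0], 0.5],
  [[-2.3, -0.2, 4.9], [0.1, -1.4, 0], 0.5],
  [[-2.6, -0.2, 4.7], [0.1, -1.4, 0], 0.5],
  [[-2.9, -0.2, 4.5], [0.1, -1.4, 0], 0.5],
  [[0, 0, 0], [0, 0, 0], 0.5],
])

```text
clock: 14.45
eef_pos: [556.5, -126.0, 92.1]
tool_rot: [3.131, -0.668, -3.062]
force: [0.9, 1.2, -1.2]
width: 42.4
gripper_force: 0.3
```

```bash
python3 -c "
from h import *
where()
cv2.imwrite('pics/w3.png',cams.get_image('wrist'))"
```

```text
t 14.45 stand xyz [-46.8   4.3  92.1] beta 51.7 yawerr 0.19 yz 0.49 F [-1.  -1.1 -1.2] q [ 0.03  1.06  0.17  1.21 -0.01  1.53  1.82]
```

Request:
move_arm([
  [[-3.2, -0.2, 4.3], [0.1, -1.4, 0], 0.5],
  [[-3.4, -0.2, 4.1], [0.1, -1.4, 0], 0.5],
  [[-3.7, -0.3, 3.9], [0.1, -1.4, 0], 0.5],
  [[-4, -0.3, 3.6], [0.1, -1.4, 0], 0.5],
  [[-4.2, -0.3, 3.4], [0.1, -1.4, 0], 0.5],
  [[0, 0, 0], [0, 0, 0], 0.5],
])

```text
clock: 15.25
eef_pos: [537.8, -127.4, 111.3]
tool_rot: [3.132, -0.545, -3.063]
force: [0.4, 0.1, -0.4]
width: 42.8
gripper_force: 0.2
```

Run:
```python
from path import *
where()
from scipy.optimize import fsolve
s=status.read_state();d=s["eef_pos"]-S;c=np.array([d@sx,d[2]]);b=np.degrees(np.arcsin(-R.from_euler("xyz",s["tool_rot"]).as_matrix()[2,2]))
th,q=fsolve(lambda v:tcp(v[0],b,v[1])-c,[48,30]);print("theta,s",th,q)
T=np.linspace(th,th+20,11);B=np.linspace(b,66,11)
for i in range(10): print(T[i+1].round(1),B[i+1].round(1),row(T[i],B[i],q,T[i+1],B[i+1],q))
```

```text
t 15.25 stand xyz [-28.    4.3 111.3] beta 58.8 yawerr 0.24 yz 0.48 F [-0.4 -0.  -0.4] q [ 0.03  0.94  0.17  1.39 -0.02  1.35  1.83]
theta,s 50.403629631109844 34.32090440049497
52.4 59.5 ([-2.8, -0.2, 2.6], [-0.1, 0.7, -0.0])
54.4 60.2 ([-2.9, -0.2, 2.5], [-0.1, 0.7, -0.0])
56.4 60.9 ([-3.0, -0.2, 2.4], [-0.1, 0.7, -0.0])
58.4 61.7 ([-3.1, -0.2, 2.3], [-0.1, 0.7, -0.0])
60.4 62.4 ([-3.2, -0.2, 2.1], [-0.1, 0.7, -0.0])
62.4 63.1 ([-3.3, -0.2, 2.0], [-0.1, 0.7, -0.0])
64.4 63.8 ([-3.4, -0.2, 1.9], [-0.1, 0.7, -0.0])
66.4 64.6 ([-3.5, -0.2, 1.8], [-0.1, 0.7, -0.0])
68.4 65.3 ([-3.6, -0.2, 1.6], [-0.1, 0.7, -0.0])
70.4 66.0 ([-3.7, -0.3, 1.5], [-0.1, 0.7, -0.0])
```

Request:
move_arm([
  [[-2.8, -0.2, 2.6], [0, -0.7, 0], 0.5],
  [[-2.9, -0.2, 2.5], [0, -0.7, 0], 0.5],
  [[-3, -0.2, 2.4], [0, -0.7, 0], 0.5],
  [[-3.1, -0.2, 2.3], [0, -0.7, 0], 0.5],
  [[0, 0, 0], [0, 0, 0], 0.5],
])

```text
clock: 15.88
eef_pos: [526.1, -128.0, 120.6]
tool_rot: [3.136, -0.497, -3.065]
force: [0.1, 0.3, -0.1]
width: 42.9
gripper_force: 0.2
```

```bash
python3 -c "
from h import *
where()
a=cams.get_image('wrist');b=cams.get_image('scene')[165:265,165:295]
a=cv2.resize(a,(420,315));b=cv2.resize(b,(375,315),interpolation=cv2.INTER_CUBIC)
cv2.imwrite('pics/w4.png',np.hstack([a,b]))"
```

```text
t 15.875 stand xyz [-16.4   4.1 120.6] beta 61.5 yawerr 0.28 yz 0.29 F [-0.2 -0.3 -0.1] q [ 0.04  0.88  0.17  1.47 -0.02  1.28  1.83]
```

View pics/w4.png

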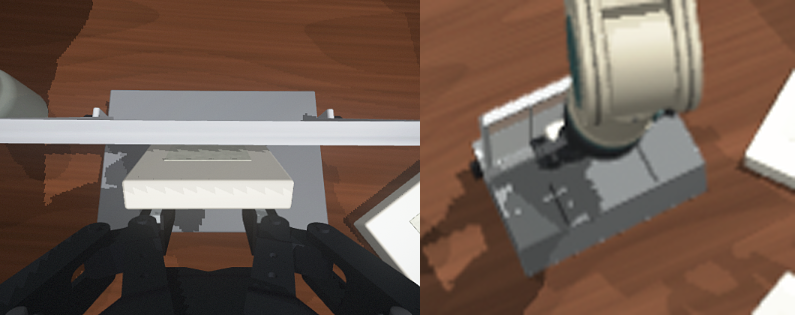

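The slab stands at about 58° on both fingers, its end face spanning columns 123–294 (left panel), about 2 mm left of centre. It is not on the pane yet, so I approach slowly.

Request:
move_arm([
  [[-1.6, -0.1, 1.1], [0, -0.4, 0], 0.5],
  [[-1.6, -0.1, 1], [0, -0.4, 0], 0.5],
  [[-1.6, -0.1, 1], [0, -0.4, 0], 0.5],
  [[0, 0, 0], [0, 0, 0], 0.5],
])

```text
clock: 16.48
eef_pos: [521.4, -128.3, 123.5]
tool_rot: [3.138, -0.476, -3.066]
force: [-0.2, -0.0, -0.3]
width: 42.3
gripper_force: 0.2
```

Request:
move_arm([
  [[-1.6, -0.1, 1], [0, -0.4, 0], 0.5],
  [[-1.6, -0.1, 1], [0, -0.4, 0], 0.5],
  [[0, 0, 0], [0, 0, 0], 0.5],
])

```text
clock: 16.85
eef_pos: [518.2, -128.5, 125.5]
tool_rot: [3.139, -0.462, -3.066]
force: [0.8, 0.1, -0.2]
width: 42.7
gripper_force: 0.2
```

Request:
move_arm([
  [[-0.8, 0, 0.5], [0, 0, 0], 0.5],
  [[-0.8, -0.1, 0.5], [0, 0, 0], 0.5],
  [[0, 0, 0], [0, 0, 0], 0.5],
])

```text
clock: 17.23
eef_pos: [516.9, -128.5, 126.3]
tool_rot: [3.139, -0.462, -3.066]
force: [0.3, -0.2, -0.5]
width: 42.7
gripper_force: 0.3
```

Request:
move_arm([
  [[-0.8, 0, 0.5], [0, 0, 0], 0.5],
  [[0, 0, 0], [0, 0, 0], 0.5],
])

```text
clock: 17.48
eef_pos: [516.0, -128.5, 126.8]
tool_rot: [3.139, -0.462, -3.066]
force: [0.5, -1.0, 0.4]
width: 42.7
gripper_force: 0.2
```

Run:
```python
from path import *
where()
```

```text
t 17.475 stand xyz [ -6.3   3.9 126.8] beta 63.5 yawerr 0.3 yz 0.14 F [-0.4  1.   0.4] q [ 0.04  0.84  0.17  1.54 -0.02  1.22  1.84]
```

Request:
move_arm([
  [[-0.9, 0, 0.4], [0, 0, 0], 0.5],
  [[-0.9, 0, 0.4], [0, 0, 0], 0.5],
  [[0, 0, 0], [0, 0, 0], 0.5],
])

```text
clock: 17.85
eef_pos: [514.2, -128.5, 127.7]
tool_rot: [3.139, -0.462, -3.066]
force: [0.3, -0.9, -0.5]
width: 42.7
gripper_force: 0.2
```

Request:
move_arm([
  [[-0.9, 0, 0.4], [0, 0, 0], 0.5],
  [[0, 0, 0], [0, 0, 0], 0.5],
])

```text
clock: 18.1
eef_pos: [513.3, -128.4, 128.0]
tool_rot: [3.139, -0.462, -3.066]
force: [-0.3, -1.3, -0.1]
width: 42.4
gripper_force: 0.2
```

Request:
move_arm([
  [[-0.9, 0, 0.4], [0, 0, 0], 0.5],
  [[0, 0, 0], [0, 0, 0], 0.5],
])

```text
clock: 18.35
eef_pos: [512.5, -128.5, 128.4]
tool_rot: [3.139, -0.462, -3.066]
force: [1.4, 0.2, 0.5]
width: 42.8
gripper_force: 0.4
```

Request:
move_arm([
  [[-0.9, 0, 0.4], [0, 0, 0], 0.5],
  [[0, 0, 0], [0, 0, 0], 0.5],
])

```text
clock: 18.6
eef_pos: [512.4, -128.5, 128.5]
tool_rot: [3.139, -0.46, -3.066]
force: [3.3, -0.6, -3.0]
width: 42.7
gripper_force: 2.0
```

Request:
move_arm([
  [[-0.9, 0, 0.4], [0, 0, 0], 0.5],
  [[0, 0, 0], [0, 0, 0], 0.5],
])

```text
clock: 18.85
eef_pos: [512.4, -128.5, 128.7]
tool_rot: [3.139, -0.458, -3.066]
force: [5.7, -1.1, -5.3]
width: 42.5
gripper_force: 3.5
```

```bash
python3 -c "
from h import *
where()
a=cams.get_image('wrist')[140:300,120:440]
cv2.imwrite('pics/w5.png',cv2.resize(a,None,fx=2.4,fy=2.4,interpolation=cv2.INTER_CUBIC));where()"
```

```text
t 18.85 stand xyz [ -2.6   3.7 128.7] beta 63.7 yawerr 0.33 yz 0.11 F [-5.6  1.5 -5.3] q [ 0.04  0.83  0.17  1.55 -0.02  1.21  1.84]
t 18.9 stand xyz [ -2.6   3.7 128.6] beta 63.7 yawerr 0.32 yz 0.11 F [-4.9  0.7 -5.7] q [ 0.04  0.83  0.17  1.55 -0.02  1.21  1.84]
```

View pics/w5.png

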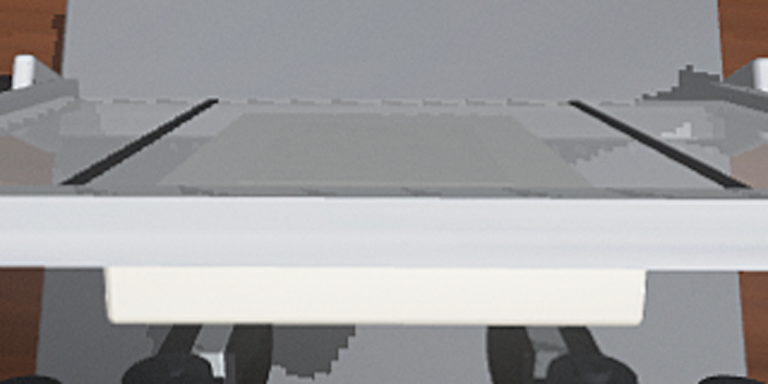

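Contact with the pane. The slab's end spans columns 106–645 (crop), about 5 mm left of the marks' centre, so within limits. The normal force is about 7 N, so I ease off a little and hold.

Request:
move_arm([
  [[0.1, 0, -0.5], [0, 0, 0], 0.5],
  [[0, 0, 0], [0, 0, 0], 0.5],
  [[0, 0, 0], [0, 0, 0], 0.5],
])

```text
clock: 19.27
eef_pos: [512.4, -128.5, 128.5]
tool_rot: [3.139, -0.459, -3.066]
force: [4.6, -0.6, -2.6]
width: 42.5
gripper_force: 3.0
```

Request:
move_arm([
  [[-0.2, 0, 0], [0, 0, 0], 0.5],
  [[0, 0, 0], [0, 0, 0], 0.5],
  [[0, 0, 0], [0, 0, 0], 0.5],
  [[0, 0, 0], [0, 0, 0], 0.5],
  [[0, 0, 0], [0, 0, 0], 0.5],
  [[0, 0, 0], [0, 0, 0], 0.5],
  [[0, 0, 0], [0, 0, 0], 0.5],
  [[0, 0, 0], [0, 0, 0], 0.5],
  [[0, 0, 0], [0, 0, 0], 0.5],
  [[0, 0, 0], [0, 0, 0], 0.5],
])

```text
clock: 20.52
eef_pos: [512.3, -128.5, 128.5]
tool_rot: [3.139, -0.458, -3.066]
force: [4.5, -0.8, -2.9]
width: 42.6
gripper_force: 3.1
```

Request:
move_arm([
  [[0, 0, 0], [0, 0, 0], 0.5],
  [[0, 0, 0], [0, 0, 0], 0.5],
  [[0, 0, 0], [0, 0, 0], 0.5],
  [[0, 0, 0], [0, 0, 0], 0.5],
  [[0, 0, 0], [0, 0, 0], 0.5],
  [[0, 0, 0], [0, 0, 0], 0.5],
  [[0, 0, 0], [0, 0, 0], 0.5],
  [[0, 0, 0], [0, 0, 0], 0.5],
  [[0, 0, 0], [0, 0, 0], 0.5],
  [[0, 0, 0], [0, 0, 0], 0.5],
])

```text
clock: 21.78
eef_pos: [512.3, -128.4, 128.5]
tool_rot: [3.139, -0.458, -3.066]
force: [5.6, -0.9, -3.2]
width: 42.8
gripper_force: 3.1
```

Request:
move_arm([
  [[0, 0, 0], [0, 0, 0], 0.5],
  [[0, 0, 0], [0, 0, 0], 0.5],
  [[0, 0, 0], [0, 0, 0], 0.5],
  [[0, 0, 0], [0, 0, 0], 0.5],
  [[0, 0, 0], [0, 0, 0], 0.5],
  [[0, 0, 0], [0, 0, 0], 0.5],
  [[0, 0, 0], [0, 0, 0], 0.5],
  [[0, 0, 0], [0, 0, 0], 0.5],
  [[0, 0, 0], [0, 0, 0], 0.5],
  [[0, 0, 0], [0, 0, 0], 0.5],
])

```text
clock: 23.02
eef_pos: [512.4, -128.5, 128.5]
tool_rot: [3.14, -0.458, -3.066]
force: [5.2, -1.0, -2.8]
width: 42.7
gripper_force: 3.1
```

Run:
```python
from path import *
where()
# slab end-face lower edge in the wrist picture -> angle, for assumed contact geometry
s=status.read_state()
im=cams.get_image('wrist');cv2.imwrite('pics/w6.png',im)
g=im.astype(int).sum(2)
print("col 280 rows 215-290",g[215:290:1,280].tolist())
for a_ in (62,64,66,68):
    for th in (a_-5,a_,):
        t=np.radians(th);A=np.radians(a_)
        if th==a_: p=57-16*np.sin(A)-(16*np.cos(A)-7)/np.tan(A)
        else: p=57-16*np.sin(t)-(16*np.cos(t)-7)/np.tan(A)
        lo=np.array([p-125*np.cos(t),50+125*np.sin(t)]);hi=lo+16*np.array([np.sin(t),np.cos(t)])
        fr=pane(A,[[-145,0,0]])[0]
        X=[S+sx*lo[0]+sy*4+Z*lo[1],S+sx*hi[0]+sy*4+Z*hi[1],S+sx*fr[0]+sy*4+Z*fr[2]]
        print(a_,th,wproj(s["eef_pos"],s["tool_rot"],X)[:,1].round(1))
```

```text
t 23.025 stand xyz [ -2.6   3.7 128.5] beta 63.7 yawerr 0.32 yz 0.11 F [-5.2  1.3 -2.8] q [ 0.04  0.83  0.17  1.55 -0.02  1.21  1.84]
col 280 rows 215-290 [446, 461, 443, 413, 399, 403, 382, 562, 660, 665, 663, 660, 664, 662, 659, 657, 654, 656, 654, 656, 661, 664, 668, 670, 670, 667, 665, 659, 660, 658, 661, 658, 661, 664, 664, 658, 682, 720, 720, 720, 719, 718, 718, 720, 719, 716, 718, 713, 714, 713, 711, 710, 709, 715, 708, 707, 712, 703, 671, 620, 493, 421, 431, 438, 435, 428, 437, 429, 430, 431, 437, 437, 435, 430, 435]
62 57 [328.3 294.  296.2]
62 62 [304.7 266.2 296.2]
64 59 [319.1 283.1 281.2]
64 64 [294.3 254.4 281.2]
66 61 [309.5 271.8 265.6]
66 66 [283.6 242.4 265.6]
68 63 [299.5 260.3 249.3]
68 68 [272.6 230.4 249.3]
```

The slab's end edge at row 274 and the frame edge at row 251 agree with a flush slab at 68°, and the press held about 3.7 s at roughly 5 N. Now I lower along the reverse path.

Request:
move_arm([
  [[1, 0.1, -0.4], [0, 0, 0], 0.5],
  [[1.4, 0.1, -0.8], [0, 0.2, 0], 0.5],
  [[1.7, 0.1, -1], [0, 0.3, 0], 0.5],
  [[1.7, 0.1, -1], [0, 0.3, 0], 0.5],
  [[1.8, 0.1, -1], [0, 0.3, 0], 0.5],
  [[2, 0.1, -1.2], [0, 0.4, 0], 0.5],
  [[2.1, 0.1, -1.2], [0, 0.4, 0], 0.5],
  [[2.1, 0.1, -1.3], [0, 0.3, 0], 0.5],
  [[0, 0, 0], [0, 0, 0], 0.5],
])

```text
clock: 24.2
eef_pos: [524.5, -127.6, 120.6]
tool_rot: [3.135, -0.501, -3.064]
force: [-0.2, 0.2, 0.3]
width: 42.7
gripper_force: 0.2
```

Run:
```python
from path import *
where();s=status.read_state()
im=cams.get_image('wrist');cv2.imwrite('pics/w7.png',im)
g=im.astype(int).sum(2);print(g[215:300:3,280].tolist(), g[255:275:4,150:400:10].tolist())
go(-16.4,3.7,120.6,61.5)
```

```text
t 24.2 stand xyz [-14.8   3.6 120.6] beta 61.3 yawerr 0.3 yz 0.31 F [ 0.2 -0.2  0.3] q [ 0.04  0.88  0.17  1.48 -0.02  1.28  1.83]
[644, 438, 441, 436, 442, 438, 434, 437, 444, 673, 686, 691, 691, 691, 691, 710, 717, 716, 713, 711, 710, 672, 404, 417, 416, 416, 416, 416, 412] [[279, 268, 684, 708, 688, 725, 686, 723, 692, 690, 685, 697, 690, 692, 715, 690, 726, 692, 723, 689, 690, 685, 685, 682, 615], [285, 269, 677, 717, 706, 716, 720, 718, 721, 689, 721, 681, 716, 684, 719, 714, 716, 721, 718, 721, 686, 716, 688, 714, 448], [272, 278, 714, 713, 714, 716, 715, 716, 716, 716, 718, 716, 719, 717, 719, 717, 716, 717, 717, 712, 716, 713, 713, 713, 391], [274, 275, 708, 713, 715, 715, 717, 715, 716, 717, 715, 714, 716, 716, 713, 716, 715, 716, 714, 713, 713, 709, 712, 710, 416], [276, 284, 710, 709, 712, 712, 711, 713, 714, 715, 716, 712, 712, 713, 712, 713, 713, 710, 711, 713, 709, 710, 703, 707, 428]]
shift [ 1.8  0.1 -0.1] rot [-0.29 -0.23 -0.3 ]
```

Request:
move_arm([
  [[2.6, 0.2, -1.9], [0, 0.5, 0], 0.5],
  [[2.6, 0.2, -1.9], [0, 0.5, 0], 0.5],
  [[2.6, 0.2, -1.9], [0, 0.5, 0], 0.5],
  [[2.7, 0.2, -1.8], [0, 0.5, 0], 0.5],
  [[2.7, 0.2, -1.8], [0, 0.5, 0], 0.5],
  [[4.2, 0.3, -3.4], [-0.1, 1.4, 0], 0.5],
  [[4, 0.3, -3.6], [-0.1, 1.4, 0], 0.5],
  [[3.7, 0.3, -3.9], [-0.1, 1.4, 0], 0.5],
  [[3.4, 0.2, -4.1], [-0.1, 1.4, 0], 0.5],
  [[3.2, 0.2, -4.3], [-0.1, 1.4, 0], 0.5],
])

```text
clock: 25.5
eef_pos: [556.3, -125.3, 91.7]
tool_rot: [3.13, -0.669, -3.062]
force: [-0.2, 0.1, -0.2]
width: 42.5
gripper_force: 0.2
```

Request:
move_arm([
  [[2.9, 0.2, -4.5], [-0.1, 1.4, 0], 0.5],
  [[2.6, 0.2, -4.7], [-0.1, 1.4, 0], 0.5],
  [[2.3, 0.2, -4.9], [-0.1, 1.4, 0], 0.5],
  [[2, 0.1, -5], [-0.1, 1.4, 0], 0.5],
  [[1.7, 0.1, -5.2], [-0.1, 1.4, 0], 0.5],
  [[1.4, 0.1, -5.3], [-0.1, 1.4, 0], 0.5],
  [[1.1, 0.1, -5.4], [-0.1, 1.4, 0], 0.5],
  [[0.8, 0, -5.5], [-0.1, 1.4, 0], 0.5],
  [[0, 0, 0], [0, 0, 0], 0.5],
])

```text
clock: 26.62
eef_pos: [570.4, -124.3, 50.4]
tool_rot: [3.127, -0.865, -3.059]
force: [-0.4, 0.5, -1.5]
width: 43.3
gripper_force: 0.3
```

Run:
```python
from path import *
where();s=status.read_state()
im=cams.get_image('wrist');cv2.imwrite('pics/w8.png',im)
w2=cv2.imread('pics/w2.png').astype(int).sum(2);g=im.astype(int).sum(2)
for c in (220,280,340): print([ (np.where(q[200:300,c]>560)[0].max()+200) for q in (w2,g)])
for r in (245,255): print([ (np.where(q[r,100:450]>560)[0][[0,-1]]+100).tolist() for q in (w2,g)])
```

```text
t 26.625 stand xyz [-60.8   3.5  50.4] beta 40.4 yawerr 0.12 yz 0.54 F [ 0.3 -0.5 -1.5] q [ 0.03  1.28  0.18  0.94 -0.    1.79  1.81]
[np.int64(266), np.int64(274)]
[np.int64(266), np.int64(274)]
[np.int64(276), np.int64(274)]
[[168, 388], [162, 393]]
[[173, 384], [164, 393]]
```

Request:
move_arm([
  [[1.2, 0, -5], [0, 0, 0], 0.5],
  [[1.4, 0, -5], [0, 0, 0], 0.5],
  [[1.6, 0, -5], [0, 0, 0], 0.5],
  [[1.8, 0, -5], [0, 0, 0], 0.5],
  [[2, 0, -4], [0, 0, 0], 0.5],
  [[2, 0, -3], [0, 0, 0], 0.5],
  [[2, 0, -2], [0, 0, 0], 0.5],
  [[2, 0, -2], [0, 0, 0], 0.5],
  [[0, 0, 0], [0, 0, 0], 0.5],
])

```text
clock: 27.8
eef_pos: [584.9, -124.4, 20.5]
tool_rot: [3.128, -0.863, -3.06]
force: [-0.1, 0.8, 0.5]
width: 42.9
gripper_force: 0.0
```

Request:
move_arm([
  [[10, 0.5, 0], [0, 0, 0], 0.5],
  [[15, 1, 0], [0, 0, 0], 0.5],
  [[15, 1, 0], [0, 0, 0], 0.5],
  [[12, 1, 12], [0, -2.5, 0], 0.5],
  [[0, 0, 15], [0, -2, 0], 0.5],
  [[0, 0, 10], [0, 0, 0], 0.5],
  [[0, 0, 0], [0, 0, 0], 0.5],
])

```text
clock: 28.68
eef_pos: [637.7, -120.9, 59.7]
tool_rot: [3.138, -0.782, -3.067]
force: [-0.2, 0.9, -0.4]
width: 42.7
gripper_force: 0.0
```

```bash
python3 - <<'E'
from path import *
exec(open('edge.py').read().replace('sys.argv[1]','"t9"'))
s=status.read_state();im=cams.get_image('wrist');cv2.imwrite('pics/w9.png',im)
g=im.astype(float).sum(2);print(g.shape)
# predicted slab top corners for x=-12.5 & -20, y=4
for x in (-12.5,-20): print(x,wproj(s["eef_pos"],s["tool_rot"],[S+sx*(x+a)+sy*(4+b)+Z*c for a,b,c in((-62.5,41,66),(-62.5,-41,66),(-62.5,41,50),(-62.5,-41,50))]).round(1).tolist())
E
python3 -c "
import cv2;a=cv2.imread('pics/w9.png');cv2.imwrite('pics/w9v.png',a)"
```

```text
t 28.675 stand xyz [-128.1    4.8   59.7] beta 45.2 yawerr 0.15 yz 0.16 F [ 0.1 -0.9 -0.4] q [ 0.04  1.34  0.18  0.68 -0.02  1.9   1.8 ]
[[377.0, 222.0], [377.0, 224.0], [376.8, 226.0], [376.8, 228.0], [376.9, 230.0], [377.4, 232.0], [377.6, 234.0], [377.7, 236.0], [377.7, 238.0], [378.3, 248.0], [378.4, 250.0], [378.2, 252.0], [378.7, 254.0]]
yaw rel deg -0.85 edge y at x=-13: 45.0  res [ 0.4  0.2 -0.8 -1.1 -0.9  0.   0.2  0.1 -0.1  0.3  0.1 -0.6  0.3]
(420, 560)
-12.5 [[204.0, 169.3], [356.7, 169.9], [209.4, 185.7], [350.8, 186.3]]
-20 [[202.4, 181.0], [358.4, 181.6], [208.0, 196.8], [352.2, 197.4]]
```

View pics/w9.png

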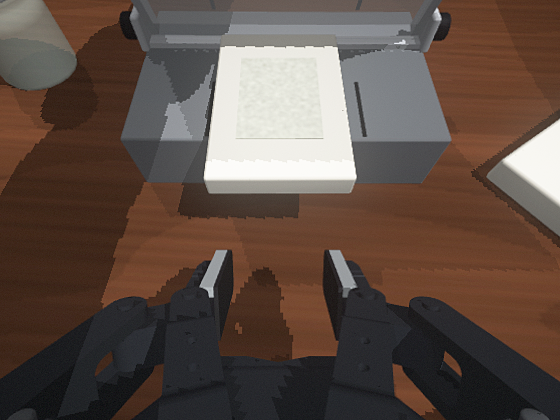

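The slab lies flat and square on the deck. Its front edge is at rows 180–192, which puts x near -18 mm and y near +4 mm, inside the limits, and the arm is clear. I hand in.

```bash
python3 -c "
from cell import ctrl;print(ctrl.finish_job())"
```

```text
the job is handed in; nothing more can be done
None
```

I held the enclosure flat on the pane for about 3.7 s at roughly 5 N (from wrist-force readings). I then lowered it to lie flat and square on the deck, about 4 mm off centre and 5–6 mm from the stop, with no neighbour touched as far as I saw, and handed the job in at about 29 s; no verdict was returned.

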